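Hold a square seal unit home in the bonding jig

ROBOT

A 6-joint arm with a two-finger parallel gripper is mounted at the origin on the work surface. World frame = base frame: x ahead of the robot, y to its left, z up, the work surface at z = 0. Lengths are in m, angles in rad, forces in N, time in s.
With the tool pointing down it reaches from about 0.425 to 0.95 m from the base axis. Payload 3.5 kg.
Tool frame: the origin (TCP) lies on the centre line of the jaws, within the pads' length; the fingertips stand 11 mm ahead of it and the grasp point (between the pads) lies 8 mm behind it; z points along the fingers, y is the line along which they close (so a half turn about z gives the same grasp; the last joint's range is limited). The gripper opens to 85 mm and grips with 20 to 120 N. Pads are 22 mm wide; open, the fingers measure 114 mm over their backs; the gripper's body (76 mm by 85 mm) begins 54 mm behind the grasp point. The pads swing forward as they close: fully open they stand 13 mm farther back than shut.
Start: joints at [1.195, 0.286, 1.577, -0, 1.279, -0.15], TCP at [0.151, 0.658, 0.242] pointing down, gripper open.
Joint ranges: [-2.77, 2.77], [-0.9, 2.22], [0.21, 2.48], [-1.53, 4.67], [0.24, 2.81], [-2.84, 2.84]. Speed limits (rad/s): [2.79, 2.79, 3.14, 3.14, 3.14, 3.14].

INTERFACE

Orientations are given as a unit quaternion [x, y, z, w].
In Python, from plant import ctrl gives the robot as it stands.
- The arm moves only by the tool step_arm, never from a script. Its argument "motion" is a list of rows, each an object with "offset": the shift along the tool's x, y, z in m, a list of three; "twist": the turn about the tool's z in degrees. A call has 1 to 12 rows; each row is the pose to reach, as a shift and turn from the pose commanded when the call began, along the tool's axes at that moment; what a row does not reach only later rows make up. A row lasts 1/10 s, in which the tool goes at most 50 mm and 8.59 degrees, less where a joint would pass 70% of its speed; a pose out of reach is approached as far as the arm can. A call with a gripper value outside its range is refused whole. "gripper" is the finger opening in m, from 0 to 0.0854, set as the call begins (left out, the last holds). The fingers move at their own pace and stop on an object; "grip_force" is the grip in N (left out, the last holds). Time passes only in rows, so rows that repeat a pose let the fingers close. It gives the time, the measured TCP pose, the force, the opening and the grip force at its end, in the units of the state.
- ctrl.get_state(): the state, without advancing time (a new reading comes with each control period).
- ctrl.read_camera(name): name is "side" or "top" or "wrist"; returns the picture (400x640x3 uint8, blue, green, red); there is no depth.
- ctrl.calibration(name): a dict with "fx", "fy", "cx", "cy" (pixels), "cam_to_world" (4x4, takes a point from camera to world coordinates). Camera axes: x right, y up, looking along -z (the intrinsics and any distortion apply to the point x, -y, -z); pixel columns grow to the right and rows downward; lengths in m; the calibration is good to about 2 mm. A picture is of the moment at which its call begins: read the wrist's pose just before it. calibration takes no time and is no camera call; for the wrist camera it gives the pose at the moment of the call.
- ctrl.sign_off(): hands the job in; it is judged then, once.
The state is a dict: "time": time; "qpos": joint angles; "dq": joint speeds; "joint_efforts": joint torques, N m; "eef_pos": TCP position; "tcp_rot": TCP orientation; "contact_force": force on the tool from outside, world axes, zero at the start; "wrist_torque": the same for the moment, N m; "opening": opening from 0.0 (shut) to 1.0 (fully open); "finger_force": force on a finger pad.
Only numpy, scipy, OpenCV 4.12 (cv2) and the standard library are available. Lean on these libraries where they do the work, as an engineer would, in place of code of your own. Each camera call takes 0.05 s, during which the arm holds its last target. There are 200 camera calls.

TASK

Grip the hex nut on the bonding jig and turn it clockwise, about a quarter turn, until the clamp finger that crosses the jig's corner is swung clear. Then put the square seal unit flat in that corner and push it home without ramming it, its sides flush against both steel stops at once. Finish while still gripping it and pushing it firmly against both stops (do not let go), and leave the round seal units and everything else on the table where they are.

Things in the scene. Friction and masses are not known exactly. Their poses are not given: they have to be found in the camera images.
- jig: fixed aluminium base plate 170 x 150 x 10 mm lying on the table, turned up to 0.35 rad. Origin: centre of its underside; x and y along its 170 and 150 mm sides, z up; the plate's top is at z = 10 mm.
- corner (a point): the corner to fill: the point on the plate's top where the planes of the two stops' inner faces meet, at jig (30, 25, 10) mm; axes parallel to the jig's. The seat is on its -x, -y side: the square unit sits home with its centre at (-33, -33) mm from here.
- stop_x: fixed rigid dark steel bar, 75 mm along jig y, 12 mm thick, 16 mm high above the plate. Origin at the corner point; its inner face is the plane x = 0 and looks to jig -x; the bar runs from the corner to y = -75 mm.
- stop_y: the other fixed rigid dark steel bar, 12 mm thick, 16 mm high. Origin at the corner point; its inner face is the plane y = 0 and looks to jig -y; the bar runs from x = -75 to +12 mm.
- nut_foot (a point): steel hex nut 30 mm across flats, 30 mm tall, captive on an upright axis at jig (52, 47) mm, outside the two stops. This point: centre of its underside, 43 mm above the table, 6 mm above the top of the clamp finger; z up. Its x axis points along the clamp finger; its flats face x and every 60 degrees from it.
- nut (a joint): turn of nut and clamp finger together, in rad: 0 = the finger points from the nut's axis diagonally inward over the corner (towards jig -x, -y); grows clockwise seen from above; end stop at 1.57, where the finger points to jig -x, +y, clear of the seat. Starts between 0 and 0.3; held only by friction (about 0.08 N m). The finger is a plain steel bar 62 mm long from the axis, 16 mm wide, lying 31 to 37 mm above the table.
- unit: loose square seal unit, about 0.18 kg: dark red square flange 66 x 66 x 20 mm with a cream square boss 40 x 40 mm on its middle, from 20 to 50 mm above its underside (grip the boss). Origin: centre of its underside, z up, x and y along its sides. Starts flat on the table in any one of four places beside the jig, the others held by round units; it may sit in the jig any of its four ways round. Sliding on plate and stops it drags with a friction of 0.5 to 0.75.
- round_a: loose round seal unit of the same materials, not wanted: flange 66 mm across, 14 mm high, ring 52 mm across to 26 mm. Origin: centre of its underside.
- round_b: loose round seal unit of the same materials, not wanted: flange 66 mm across, 14 mm high, ring 52 mm across to 26 mm. Origin: centre of its underside.
- round_c: loose round seal unit of the same materials, not wanted: flange 66 mm across, 14 mm high, ring 52 mm across to 26 mm. Origin: centre of its underside.
- label_roll: upright roll of label paper, 84 mm across, 50 mm high; bystander. Origin: centre of its underside.
- glue: white bottle 48 mm across, 120 mm high; bystander. Origin: centre of its underside.
- driver: screwdriver lying on the near side of the table; bystander. Origin on its shaft's line.
- spanner: wrench lying on the far side of the table; bystander. Origin near its middle.
Mind the look-alikes: they are no part of the job. What is shaped like the unit but green or purple is not meant.

How it is judged:
On the way:
1. the nut, gripped by the fingers, has swung the clamp finger clear (turned past 1.2 rad) (value of joint nut above 1.2 rad and contact force between the fingers and nut above 0.5 N), for 0.1 s.
At the end, for the whole second after the job is handed in: Clamp joint above 1.15 rad; the square unit flat on the plate (2.5 mm, 0.06 rad), square to the stops (0.06 rad), its centre 33 mm from each stop within 2.5 mm, at rest, pressed on each stop with over 1.5 N and still held by the fingers (over 2 N), through the last second (value of joint nut above 1.15 rad and x of unit in the frame of corner between -0.0355 and -0.0305 m and y of unit in the frame of corner between -0.0355 and -0.0305 m and z of unit in the frame of corner between -0.003 and 0.0025 m and (angle between the x axis of unit and the x axis of jig, either way round below 0.06 rad or angle between the x axis of unit and the y axis of jig, either way round below 0.06 rad) and angle between unit's own z axis and vertical below 0.06 rad and linear speed of unit below 0.01 m/s and contact force between unit and stop_x above 1.5 N and contact force between unit and stop_y above 1.5 N and contact force between the fingers and unit above 2 N); the arm keeps its last pose, push and grip.
It fails at once if a bystander is moved by more than 30 mm (distance of any of round_a, round_b, round_c, label_roll, glue, driver, spanner from where it was at the start of the episode above 0.03 m).
It fails at once if the unit is rammed against a stop with more than 70 N (contact force between unit and stop_x above 70 N or contact force between unit and stop_y above 70 N).
It also fails if it takes over 72 s, if anything falls off the work surface, if the arm or the gripper's body presses on something with over 40 N, if the wrist force passes 120 N, or if a joint passes its speed limit or range.

## Working session

There is one attempt and no reset: what is moved stays moved. The work goes in short steps, Python scripts to look and compute and a tool call to move; the robot and the scene stay as the last step left them, time stands still between calls to the robot, and variables do not carry over. Pictures are saved under pics/ and viewed, at most 13 in all, crops included, and the job is handed in when it is done.

Besides the shell and the picture viewer there is one more tool, called as name(argument=value, ...), one argument or row to a line, values as JSON. step_arm: Moves the arm, as the interface text tells. Its arguments: {"type":"object","properties":{"motion":{"type":"array"},"gripper":{"type":"number"},"grip_force":{"type":"number"}},"required":["motion"]}

```bash
mkdir -p pics; ls; python3 - <<'E'
from plant import ctrl
import cv2,numpy as np
s=ctrl.get_state();print(s)
a=ctrl.read_camera("top");b=ctrl.read_camera("side")
cv2.imwrite("pics/top.png",a);cv2.imwrite("pics/side.png",b)
for n in("top","side","wrist"):print(n,ctrl.calibration(n))
E
```

```text
pics
{'time': 0.0, 'qpos': array([ 1.19498545e+00,  2.87174609e-01,  1.57816916e+00, -1.84846485e-05,
        1.27858812e+00, -1.50019928e-01]), 'dq': array([-0.00097019, -0.00052348,  0.00190399,  0.00134917, -0.00076257,
       -0.00040622]), 'joint_efforts': array([-4.43074960e-04, -4.05986488e+01, -2.92624050e+01, -1.26253180e-04,
        5.83169516e-03,  2.80948065e-06]), 'eef_pos': array([0.15087328, 0.65728053, 0.24094542]), 'tcp_rot': array([ 1.12653080e-01,  9.93633693e-01, -1.13172552e-03, -2.95436777e-04]), 'contact_force': array([-0.11742969, -0.53933195, -0.29789635]), 'wrist_torque': array([-0.03580827, -0.05203243, -0.01237771]), 'finger_force': 0.0, 'opening': 1.0005667909339897}
top {'fx': 364.92001165212184, 'fy': 364.92001165212184, 'cx': 314.2973453774859, 'cy': 203.25087615507522, 'cam_to_world': array([[-0.027874  ,  0.98190568, -0.18730799,  0.41357405],
       [-0.99960471, -0.02669252,  0.00882744, -0.02653451],
       [ 0.00366799,  0.18748   ,  0.98226157,  0.91739606],
       [ 0.        ,  0.        ,  0.        ,  1.        ]])}
side {'fx': 426.03068913806095, 'fy': 426.03068913806095, 'cx': 316.69453654532447, 'cy': 205.30894804344697, 'cam_to_world': array([[-0.87230467,  0.36056404, -0.33026979,  0.20508481],
       [-0.48893452, -0.65046231,  0.58124162,  0.57624595],
       [-0.00525322,  0.66850008,  0.74369352,  0.87091706],
       [ 0.        ,  0.        ,  0.        ,  1.        ]])}
wrist {'fx': 342.93485632558543, 'fy': 342.93485632558543, 'cx': 320.56582087910476, 'cy': 196.2124368609221, 'cam_to_world': array([[ 0.22269684, -0.93121591, -0.28851872,  0.07710562],
       [ 0.97488531,  0.21205864,  0.0680424 ,  0.67484195],
       [-0.00217928, -0.29642549,  0.95505349,  0.37189325],
       [ 0.        ,  0.        ,  0.        ,  1.        ]])}
```

View pics/top.png

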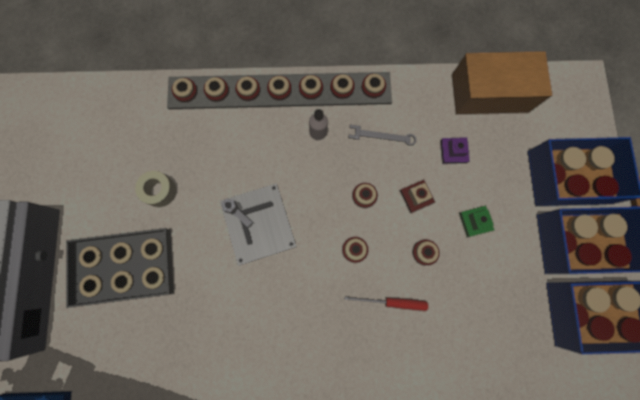

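View pics/side.png

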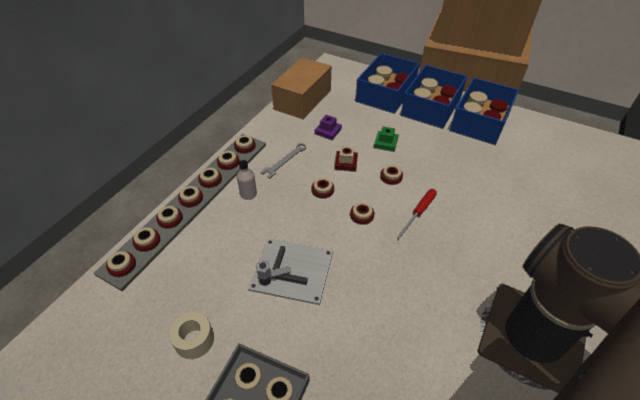

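The top view shows the jig at about (258,225), with the nut at (232,206) and the finger pointing down and right.

Candidates for the unit in the top view:
- **Dark red square:** (418,195). I choose this one.
- **Look-alikes:** purple at (455,150) and green at (477,221).
- **Round units:** (365,194), (355,249) and (427,251).

The side view agrees, with the red square at (346,158).

```bash
cat > h.py <<'E'
from plant import ctrl
import cv2,numpy as np
from scipy.spatial.transform import Rotation as R
def ray(c,uv):
    M=c["cam_to_world"];d=np.array([(uv[0]-c["cx"])/c["fx"],-(uv[1]-c["cy"])/c["fy"],-1.])
    return M[:3,3],M[:3,:3]@d
def onz(c,uv,z):
    o,d=ray(c,uv);return o+d*(z-o[2])/d[2]
def proj(c,p):
    M=c["cam_to_world"];q=M[:3,:3].T@(np.asarray(p)-M[:3,3])
    return np.array([c["cx"]+c["fx"]*q[0]/-q[2],c["cy"]-c["fy"]*q[1]/-q[2]])
def tool(p,s=None):
    s=s or ctrl.get_state();return R.from_quat(s["tcp_rot"]).inv().apply(np.asarray(p)-s["eef_pos"])
def yaw(): # world angle of tool x
    s=ctrl.get_state();m=R.from_quat(s["tcp_rot"]).as_matrix();return np.arctan2(m[1,0],m[0,0])
def jig(p,J): # J=(x,y,yaw) -> world
    c,s=np.cos(J[2]),np.sin(J[2]);return np.array([J[0]+c*p[0]-s*p[1],J[1]+s*p[0]+c*p[1]])
E
python3 - <<'E'
from h import *
c=ctrl.calibration("top")
for n,uv,z in [("nut",(230,203),.07),("s1",(275,189),.01),("s2",(291,244),.01),("s3",(240,261),.01),("unit",(419,193),.03),("green",(477,221),.03),("ra",(365,194),.02),("rb",(355,249),.02),("rc",(427,251),.02),("glue",(318,120),.1),("roll",(155,188),.05)]: print(n,onz(c,uv,z).round(3))
im=cv2.imread("pics/top.png");cv2.imwrite("pics/c1.png",np.hstack([cv2.resize(im[150:230,380:480],(400,320),interpolation=2),cv2.resize(im[180:270,205:305],(400,360),interpolation=2)[:320]]))
print("yaw",yaw(), R.from_quat(ctrl.get_state()["tcp_rot"]).as_matrix().round(3))
M=ctrl.calibration("wrist")["cam_to_world"];s=ctrl.get_state();T=R.from_quat(s["tcp_rot"]).inv()
print("cam in tool",T.apply(M[:3,3]-s["eef_pos"]),"look",T.apply(-M[:3,2]))
E
```

```text
nut [0.581 0.165 0.07 ]
s1 [0.626 0.064 0.01 ]
s2 [0.485 0.026 0.01 ]
s3 [0.447 0.152 0.01 ]
unit [ 0.602 -0.296  0.03 ]
green [ 0.528 -0.433  0.03 ]
ra [ 0.605 -0.163  0.02 ]
rb [ 0.468 -0.131  0.02 ]
rc [ 0.458 -0.307  0.02 ]
glue [ 0.771 -0.048  0.1  ]
roll [0.627 0.352 0.05 ]
yaw 2.9157491400130984 [[-0.975  0.224 -0.001]
 [ 0.224  0.975 -0.002]
 [ 0.    -0.002 -1.   ]]
cam in tool [ 0.07587922  0.00025154 -0.13079881] look [-2.96748540e-01  3.17840183e-04  9.54955603e-01]
```

View pics/c1.png

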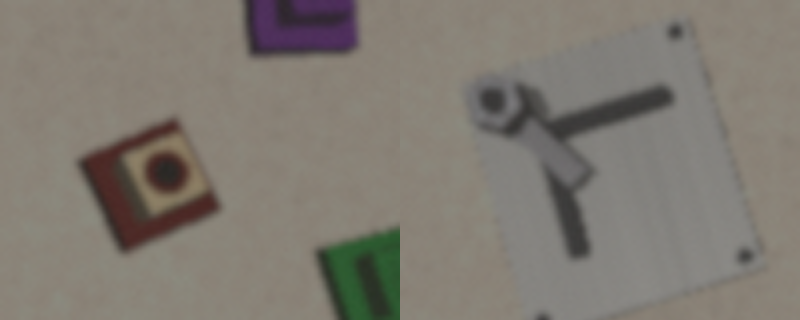

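The crop confirms the choice: a dark red square flange with a cream boss, and the jig has its finger over the corner. Next I move above the jig for a close look.

step_arm(
  motion=[
    {"offset": [-0.04,-0.035,0],"twist": 3},
    {"offset": [-0.08,-0.07,0],"twist": 6},
    {"offset": [-0.12,-0.106,0],"twist": 9},
    {"offset": [-0.155,-0.138,0],"twist": 12},
    {"offset": [-0.19,-0.17,0],"twist": 15},
    {"offset": [-0.225,-0.2,0],"twist": 18},
    {"offset": [-0.26,-0.23,0],"twist": 21},
    {"offset": [-0.295,-0.262,0],"twist": 24},
    {"offset": [-0.33,-0.293,0],"twist": 27},
    {"offset": [-0.365,-0.324,0],"twist": 30},
    {"offset": [-0.4,-0.355,0],"twist": 30},
    {"offset": [-0.43,-0.382,0],"twist": 30},
  ],
  gripper=0.05,
)

```text
time: 1.3
eef_pos: [0.4854, 0.1872, 0.242]
tcp_rot: [0.366, 0.93, -0.0, -0.0]
contact_force: [-0.3, 1.0, 0.7]
opening: 0.586
finger_force: 0.0
```

```bash
python3 - <<'E'
from h import *
print(tool([.54,.11,.25]),yaw())
E
```

```text
[-0.09260416 -0.01920529 -0.00803589] 2.391231740288279
```

step_arm(
  motion=[
    {"offset": [-0.035,-0.007,0],"twist": 0},
    {"offset": [-0.07,-0.014,0],"twist": 0},
    {"offset": [-0.09,-0.018,0],"twist": 0},
    {"offset": [-0.09,-0.018,0],"twist": 0},
    {"offset": [-0.09,-0.018,0],"twist": 0},
  ],
)

```text
time: 1.8
eef_pos: [0.5379, 0.1148, 0.2417]
tcp_rot: [0.366, 0.93, -0.0, -0.001]
contact_force: [-0.2, -0.1, -0.0]
opening: 0.586
finger_force: 0.0
```

```bash
python3 - <<'E'
from h import *
import pickle
s=ctrl.get_state();c=ctrl.calibration("wrist");im=ctrl.read_camera("wrist")
pickle.dump((s,c,im),open("w1.pkl","wb"));cv2.imwrite("pics/w1.png",im);print(s["eef_pos"],s["dq"].round(3))
E
```

```text
[0.53785706 0.11475683 0.24169244] [ 0.025 -0.012  0.01  -0.    -0.001 -0.002]
```

View pics/w1.png

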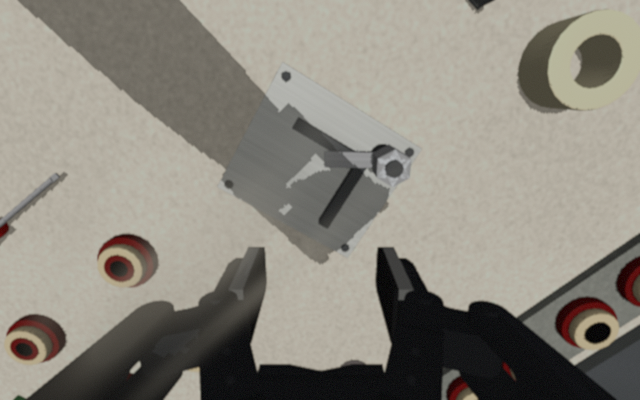

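The wrist view shows the four plate screws at (286,76), (409,153), (229,184) and (346,247). The nut's top is at (393,165), and the finger points left to about (325,160).

```bash
python3 - <<'E'
from h import *
import pickle
s,c,im=pickle.load(open("w1.pkl","rb"));g=cv2.cvtColor(im,6).astype(float)
P=[]
for u,v in [(286,76),(409,153),(346,247),(229,184)]:
    w=g[v-7:v+8,u-7:u+8];m=np.clip(np.median(w)*.75-w,0,None);yy,xx=np.mgrid[v-7:v+8,u-7:u+8]
    p=((xx*m).sum()/m.sum(),(yy*m).sum()/m.sum());P.append(onz(c,p,.012)[:2]);print(p,P[-1])
P=np.array(P);print("centre",P.mean(0))
for i in range(4):d=P[(i+1)%4]-P[i];print(np.hypot(*d),np.degrees(np.arctan2(d[1],d[0])))
x=(P[1]-P[2]+P[0]-P[3]);y=P[1]-P[0]+P[2]-P[3]
print(np.arctan2(x[1],x[0]),np.arctan2(-y[0],y[1]))
J=(*P.mean(0),(np.arctan2(x[1],x[0])+np.arctan2(-y[0],y[1]))/2)
n=jig((.052,.047),J);print("J",J,"nut",n,"nut px pred",proj(c,[*n,.073]),"from px",onz(c,(393,166),.073))
cv2.imwrite("pics/c2.png",cv2.resize(im[60:270,220:430],(600,600),interpolation=2))
E
```

```text
(np.float64(285.70536277602525), np.float64(75.86940063091483)) [0.44888646 0.15033384]
(np.float64(408.83389566571503), np.float64(152.07630417856217)) [0.5918468  0.19222784]
(np.float64(343.9977474658991), np.float64(246.46026780127644)) [0.62685444 0.06899886]
(np.float64(228.45259545259546), np.float64(183.2861432861433)) [0.48502725 0.0270932 ]
centre [0.53815374 0.10966343]
0.14897236797126326 16.333025201350708
0.1281050947532713 -74.14089207917756
0.14788858585297374 -163.53917720378686
0.12843057844604744 106.34397814848005
1.851826635950486 -1.2846200873609026
J (np.float64(0.5381537387784581), np.float64(0.1096634346041264), np.float64(0.2836032742947917)) nut [0.57492513 0.16933642] nut px pred [393.56784205 167.44306176] from px [0.57356535 0.16979836 0.073     ]
```

View pics/c2.png

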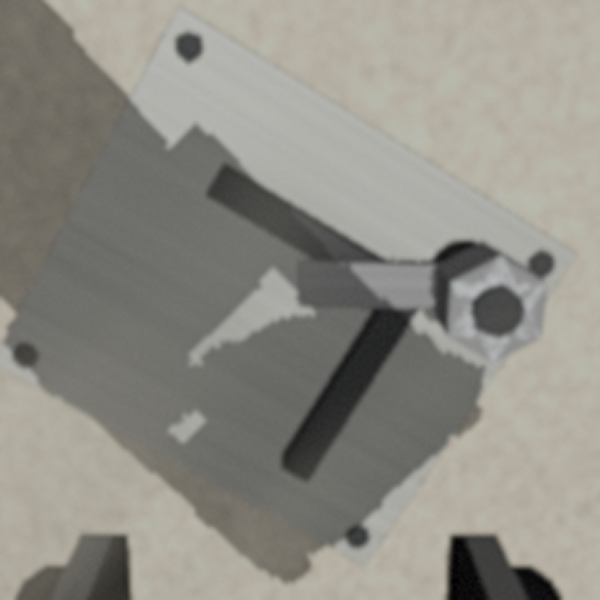

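The close crop shows the finger running almost exactly along image x, which is the jaw axis, so the grip needs almost no twist. The finger's tip centre is at crop (298,284).

```bash
python3 - <<'E'
from h import *
import pickle
s,c,im=pickle.load(open("w1.pkl","rb"))
n=np.array([.5745,.1695])
a=[]
for z,pts in ((.037,[(298,284)]),):
  for q in pts:
    p=onz(c,(220+q[0]*.35,60+q[1]*.35),z)[:2];d=p-n;print(p,np.hypot(*d),np.degrees(np.arctan2(d[1],d[0])));ang=np.arctan2(d[1],d[0])
e1=[onz(c,(220+u*.35,60+v*.35),.037)[:2] for u,v in((430,263),(300,261))];d=e1[1]-e1[0];print("edge",np.degrees(np.arctan2(d[1],d[0])))
print("nut joint",0.2836-2.356-ang)
print("tool y ang",np.degrees(yaw()-np.pi/2), "cmd tool",tool([*n,.058]))
E
```

```text
[0.53295858 0.12452002] 0.06122816642875632 -132.72413427253565
edge -133.7969928339056
nut joint 0.24407313991479596
tool y ang 47.071189073547394 cmd tool [0.00967719 0.06489876 0.18381641]
```

step_arm(
  motion=[
    {"offset": [0.004,0.035,0],"twist": 0},
    {"offset": [0.01,0.065,0],"twist": 0},
    {"offset": [0.01,0.065,0.04],"twist": 0},
    {"offset": [0.01,0.065,0.08],"twist": 0},
    {"offset": [0.01,0.065,0.11],"twist": 0},
    {"offset": [0.01,0.065,0.13],"twist": 0},
    {"offset": [0.01,0.065,0.13],"twist": 0},
    {"offset": [0.01,0.065,0.13],"twist": 0},
  ],
)

```text
time: 2.65
eef_pos: [0.5748, 0.1702, 0.1127]
tcp_rot: [0.365, 0.931, -0.0, -0.0]
contact_force: [-0.5, 0.9, 0.7]
opening: 0.583
finger_force: 0.0
```

```bash
python3 - <<'E'
from h import *
print(tool([.5745,.1695,.058]),np.degrees(yaw())-90)
s=ctrl.get_state();c=ctrl.calibration("wrist");im=ctrl.read_camera("wrist");cv2.imwrite("pics/w2.png",im)
print(proj(c,[.5745,.1695,.073]))
E
```

```text
[-0.00025219 -0.00069759  0.05469144] 47.14578234838214
[318.69462181 237.30093376]
```

View pics/w2.png

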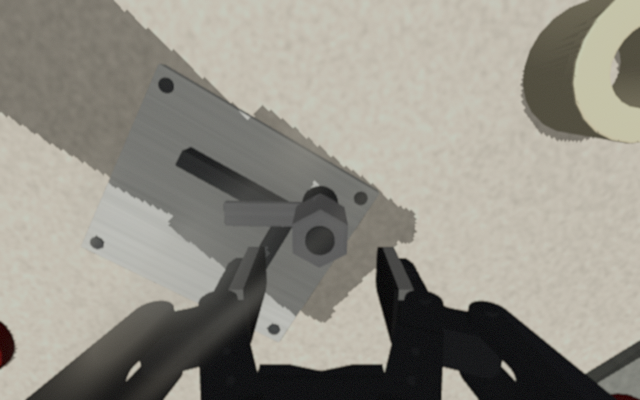

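The nut is centred between the jaws, at pixel (320,239) against a predicted (319,237). I descend and grip it.

step_arm(
  motion=[
    {"offset": [0,0,0.02],"twist": 0},
    {"offset": [0,0,0.04],"twist": 0},
    {"offset": [0,0,0.054],"twist": 0},
    {"offset": [0,0,0.054],"twist": 0},
  ],
)

```text
time: 3.1
eef_pos: [0.5743, 0.1693, 0.0574]
tcp_rot: [0.366, 0.931, -0.001, -0.001]
contact_force: [-0.5, 0.4, 0.1]
opening: 0.584
finger_force: 0.0
```

step_arm(
  motion=[
    {"offset": [0,0,0],"twist": 0},
    {"offset": [0,0,0],"twist": 0},
    {"offset": [0,0,0],"twist": 0},
    {"offset": [0,0,0],"twist": 0},
    {"offset": [0,0,0],"twist": 0},
  ],
  gripper=0.0,
  grip_force=40,
)

```text
time: 3.6
eef_pos: [0.5756, 0.1687, 0.06]
tcp_rot: [0.366, 0.931, -0.0, 0.0]
contact_force: [-4.3, -3.4, 6.6]
opening: 0.343
finger_force: 42.0
```

step_arm(
  motion=[
    {"offset": [0,0,0],"twist": 5},
    {"offset": [0,0,0],"twist": 11},
    {"offset": [0,0,0],"twist": 17},
    {"offset": [0,0,0],"twist": 23},
    {"offset": [0,0,0],"twist": 29},
    {"offset": [0,0,0],"twist": 35},
    {"offset": [0,0,0],"twist": 41},
    {"offset": [0,0,0],"twist": 47},
    {"offset": [0,0,0],"twist": 53},
    {"offset": [0,0,0],"twist": 59},
    {"offset": [0,0,0],"twist": 65},
    {"offset": [0,0,0],"twist": 70},
  ],
)

```text
time: 4.8
eef_pos: [0.5758, 0.1688, 0.06]
tcp_rot: [0.834, 0.551, 0.0, 0.001]
contact_force: [-2.6, -3.7, 5.9]
opening: 0.342
finger_force: 41.8
```

step_arm(
  motion=[
    {"offset": [0,0,0],"twist": 2},
    {"offset": [0,0,0],"twist": 2},
    {"offset": [0,0,0],"twist": 2},
    {"offset": [0,0,0],"twist": 2},
  ],
)

```text
time: 5.2
eef_pos: [0.5758, 0.1688, 0.06]
tcp_rot: [0.843, 0.538, 0.0, 0.001]
contact_force: [-3.7, -3.0, 5.5]
opening: 0.342
finger_force: 41.9
```

```bash
python3 - <<'E'
from h import *
s=ctrl.get_state();print(np.degrees(yaw())-90,s["wrist_torque"],s["qpos"],s["finger_force"],s["eef_pos"])
im=ctrl.read_camera("wrist");cv2.imwrite("pics/w3.png",im)
E
```

```text
-24.94242061071442 [-0.5053795   0.56817295 -0.03622678] [ 1.16489347e-01  3.35763509e-01  1.87926257e+00 -1.08828577e-03
  9.25755975e-01  5.52470487e-01] 41.91572080293554 [0.57582286 0.16876213 0.05995799]
```

View pics/w3.png

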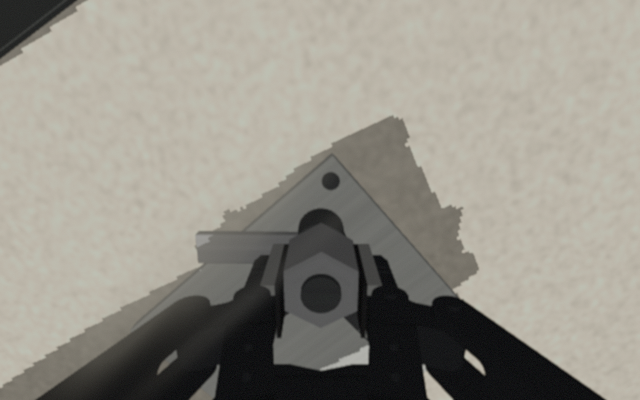

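The clamp finger now points off the plate, to the left at about (200,245), so it is clear; the joint should be about 1.5 rad. I release the nut, rise, and go to the unit.

step_arm(
  motion=[
    {"offset": [0,0,0],"twist": 0},
    {"offset": [0,0,0],"twist": 0},
    {"offset": [0,0,0],"twist": 0},
    {"offset": [0,0,-0.03],"twist": 0},
    {"offset": [0,0,-0.07],"twist": 0},
    {"offset": [0,0,-0.11],"twist": 0},
    {"offset": [0,0,-0.15],"twist": 0},
    {"offset": [0,0,-0.15],"twist": 0},
  ],
  gripper=0.05,
)

```text
time: 6.05
eef_pos: [0.5792, 0.17, 0.2164]
tcp_rot: [0.843, 0.538, 0.007, 0.003]
contact_force: [1.1, -0.2, 1.3]
opening: 0.585
finger_force: 0.0
```

step_arm(
  motion=[
    {"offset": [-0.035,0.019,0],"twist": 4},
    {"offset": [-0.07,0.038,0],"twist": 8},
    {"offset": [-0.105,0.057,0],"twist": 12},
    {"offset": [-0.14,0.076,0],"twist": 16},
    {"offset": [-0.18,0.097,0],"twist": 20},
    {"offset": [-0.22,0.118,0],"twist": 24},
    {"offset": [-0.26,0.14,0],"twist": 28},
    {"offset": [-0.3,0.161,0],"twist": 32},
    {"offset": [-0.34,0.182,0],"twist": 36},
    {"offset": [-0.375,0.202,0],"twist": 40},
    {"offset": [-0.41,0.221,0],"twist": 43},
    {"offset": [-0.41,0.221,0],"twist": 43},
  ],
  gripper=0.075,
)

```text
time: 7.25
eef_pos: [0.6023, -0.3005, 0.2073]
tcp_rot: [0.982, 0.189, -0.0, 0.001]
contact_force: [-0.2, 0.2, -0.5]
opening: 0.878
finger_force: 0.0
```

```bash
python3 - <<'E'
from h import *
import pickle
ctrl.read_camera("top");ctrl.read_camera("top")
s=ctrl.get_state();c=ctrl.calibration("wrist");im=ctrl.read_camera("wrist")
pickle.dump((s,c,im),open("w4.pkl","wb"));cv2.imwrite("pics/w4.png",im);print(s["eef_pos"],s["dq"].round(3),np.degrees(yaw())-90)
E
```

```text
[ 0.60239023 -0.2962438   0.20713481] [ 0.036 -0.021  0.022  0.001  0.002  0.002] -67.92981528705572
```

View pics/w4.png

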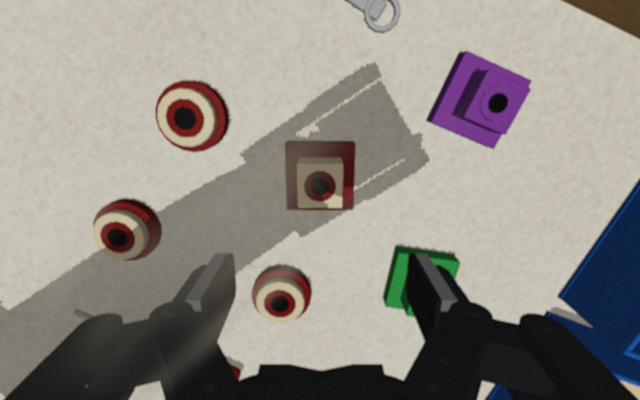

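The wrist view shows the red square unit at (320,175), aligned with the image and with its boss hole at about (320,186). The purple and green look-alikes and the round units are well away from it.

```bash
python3 - <<'E'
from h import *
import pickle
s,c,im=pickle.load(open("w4.pkl","rb"))
h=onz(c,(319.5,186),.05);print(h)
hsv=cv2.cvtColor(im,40)
b,g,r=[im[...,i].astype(int) for i in range(3)]
m=((r>1.6*g)&(r>35)).astype(np.uint8);m[:120]=0;m[230:]=0;m[:,:260]=0;m[:,370:]=0
m=cv2.morphologyEx(m,3,np.ones((25,25)))
k=cv2.findContours(m,0,2)[0];k=max(k,key=cv2.contourArea);q=cv2.minAreaRect(k);print(q,cv2.boundingRect(k))
P=np.array([onz(c,p,.02)[:2] for p in cv2.boxPoints(q)]);
for i in range(4):d=P[(i+1)%4]-P[i];print(np.hypot(*d),np.degrees(np.arctan2(d[1],d[0])))
ya=yaw()
for z,hw in((0,.033),(.02,.033),(.05,.02)):
  print([proj(c,[h[0]+hw*(a*np.cos(ya)-e*np.sin(ya)),h[1]+hw*(a*np.sin(ya)+e*np.cos(ya)),z]).round(1).tolist() for a,e in((1,1),(1,-1),(-1,-1),(-1,1))])
print(tool([h[0],h[1],.045]))
E
```

```text
[ 0.59782189 -0.29659635  0.05      ]
((330.515869140625, 173.1674346923828), (45.37715148925781, 64.3080825805664), 2.726310968399048) (307, 142, 48, 65)
0.06274492616454766 18.76741562663254
0.04197796132658037 -70.64281960368425
0.06287501974058343 -158.97203703098617
0.04445714965274131 109.21968381432036
[[286.1, 139.9], [353.3, 139.9], [351.5, 203.6], [288.0, 203.6]]
[[284.0, 142.9], [355.3, 142.9], [353.2, 210.1], [286.2, 210.1]]
[[296.1, 163.4], [342.9, 163.4], [342.0, 207.7], [297.0, 207.7]]
[-4.83436794e-03 -1.32696003e-04  1.62310402e-01]
```

step_arm(
  motion=[
    {"offset": [-0.005,0,0.04],"twist": 0},
    {"offset": [-0.005,0,0.08],"twist": 0},
    {"offset": [-0.005,0,0.12],"twist": 0},
    {"offset": [-0.005,0,0.145],"twist": 0},
    {"offset": [-0.005,0,0.16],"twist": 0},
    {"offset": [-0.005,0,0.17],"twist": 0},
    {"offset": [-0.005,0,0.17],"twist": 0},
    {"offset": [-0.005,0,0.17],"twist": 0},
  ],
)

```text
time: 8.2
eef_pos: [0.5992, -0.2979, 0.0399]
tcp_rot: [0.981, 0.192, 0.001, 0.001]
contact_force: [0.4, -0.2, 0.3]
opening: 0.878
finger_force: 0.0
```

step_arm(
  motion=[
    {"offset": [0,0,0],"twist": 0},
    {"offset": [0,0,0],"twist": 0},
    {"offset": [0,0,0],"twist": 0},
    {"offset": [0,0,0],"twist": 0},
    {"offset": [0,0,0],"twist": 0},
    {"offset": [0,0,0],"twist": 0},
  ],
  gripper=0.0,
  grip_force=70,
)

```text
time: 8.8
eef_pos: [0.5991, -0.2984, 0.0401]
tcp_rot: [0.982, 0.191, 0.001, 0.001]
contact_force: [-0.4, 0.3, 6.0]
opening: 0.453
finger_force: 73.7
```

```bash
python3 - <<'E'
from h import *
s=ctrl.get_state();print(s["eef_pos"],s["contact_force"],np.degrees(yaw())-90)
E
```

```text
[ 0.59913129 -0.29836521  0.04009626] [-0.44072316  0.30302916  5.98589839] -67.94845359330695
```

step_arm(
  motion=[
    {"offset": [0,0,-0.015],"twist": 0},
    {"offset": [0,0,-0.045],"twist": 0},
    {"offset": [0,0,-0.08],"twist": 0},
    {"offset": [0.002,-0.015,-0.11],"twist": 0},
    {"offset": [0.009,-0.045,-0.12],"twist": 1},
    {"offset": [0.016,-0.08,-0.12],"twist": 2},
    {"offset": [0.023,-0.115,-0.12],"twist": 3},
    {"offset": [0.03,-0.15,-0.12],"twist": 4},
    {"offset": [0.038,-0.185,-0.12],"twist": 5},
    {"offset": [0.045,-0.22,-0.12],"twist": 5.8},
    {"offset": [0.052,-0.255,-0.12],"twist": 5.8},
    {"offset": [0.059,-0.29,-0.12],"twist": 5.8},
  ],
)

```text
time: 10.0
eef_pos: [0.5427, -0.0053, 0.1581]
tcp_rot: [0.99, 0.141, -0.001, -0.0]
contact_force: [0.7, 0.1, -1.6]
opening: 0.451
finger_force: 73.0
```

```bash
python3 - <<'E'
from h import *
s=ctrl.get_state();J=(.538,.1097,.2836)
print(s["contact_force"],s["opening"],np.degrees(yaw())-90,tool([*jig((-.018,-.023),J),s["eef_pos"][2]]))
E
```

```text
[ 0.66084448  0.12242136 -1.56747908] 0.45125173392129947 -73.75014469189229 [ 9.68605877e-03 -8.86860870e-02  3.52928245e-05]
```

step_arm(
  motion=[
    {"offset": [0.003,-0.03,0],"twist": 0},
    {"offset": [0.006,-0.06,0],"twist": 0},
    {"offset": [0.009,-0.08,0],"twist": 0},
    {"offset": [0.01,-0.088,0],"twist": 0},
    {"offset": [0.01,-0.088,0.02],"twist": 0},
    {"offset": [0.01,-0.088,0.04],"twist": 0},
    {"offset": [0.01,-0.088,0.055],"twist": 0},
    {"offset": [0.01,-0.088,0.055],"twist": 0},
    {"offset": [0.01,-0.088,0.055],"twist": 0},
  ],
)

```text
time: 10.9
eef_pos: [0.5288, 0.0802, 0.1033]
tcp_rot: [0.99, 0.141, -0.0, -0.0]
contact_force: [0.2, 0.6, -1.0]
opening: 0.455
finger_force: 72.9
```

```bash
python3 - <<'E'
from h import *
s=ctrl.get_state();J=(.538,.1097,.2836)
print(s["eef_pos"],s["contact_force"],np.degrees(yaw())-90,tool([*jig((-.018,-.023),J),.05]))
c=ctrl.calibration("wrist");im=ctrl.read_camera("wrist");cv2.imwrite("pics/w5.png",im)
for p in((.03,.025,.026),(.03,-.05,.026),(-.045,.025,.026)):print(proj(c,[*jig(p[:2],J),p[2]]))
E
```

```text
[0.52884355 0.08016006 0.10325683] [ 0.19473739  0.63953197 -1.0053192 ] -73.7687760443264 [-0.00090989 -0.00279118  0.05325777]
[236.82960146 139.52602993]
[360.92114968 139.64396999]
[244.89398257 251.93607695]
```

View pics/w5.png

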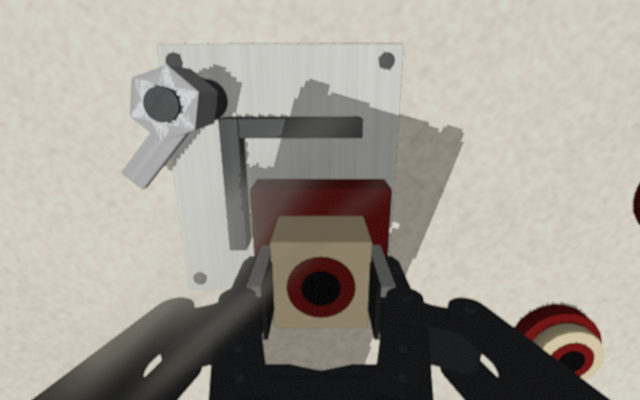

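The unit is held level and clear of both stops, whose inner corner is at about (240,139). The clamp finger is out of the way on the upper left. I lower the unit onto the plate.

step_arm(
  motion=[
    {"offset": [0,0,0.02],"twist": 0},
    {"offset": [0,0,0.035],"twist": 0},
    {"offset": [0,0,0.045],"twist": 0},
    {"offset": [0,0,0.05],"twist": 0},
    {"offset": [0,0,0.052],"twist": 0},
    {"offset": [0,0,0.053],"twist": 0},
    {"offset": [0,0,0.054],"twist": 0},
    {"offset": [0,0,0.054],"twist": 0},
  ],
)

```text
time: 11.75
eef_pos: [0.5294, 0.0806, 0.0501]
tcp_rot: [0.99, 0.141, 0.001, 0.0]
contact_force: [-0.8, 0.0, 0.2]
opening: 0.456
finger_force: 73.0
```

```bash
python3 - <<'E'
from h import *
s=ctrl.get_state();J=(.538,.1097,.2836)
print(s["eef_pos"],s["contact_force"],np.degrees(yaw())-90,tool([*jig((-.003,-.008),J),.05]))
E
```

```text
[0.5294203  0.08057469 0.05007343] [-0.75857022  0.0393975   0.21769072] -73.73362819892236 [ 1.33918303e-02 -1.75571591e-02  8.20614424e-05]
```

step_arm(
  motion=[
    {"offset": [0.002,-0.003,0],"twist": 0},
    {"offset": [0.004,-0.006,0],"twist": 0},
    {"offset": [0.006,-0.009,0],"twist": 0},
    {"offset": [0.008,-0.012,0],"twist": 0},
    {"offset": [0.01,-0.014,0],"twist": 0},
    {"offset": [0.01,-0.014,0],"twist": 0},
    {"offset": [0.01,-0.014,0],"twist": 0},
  ],
)

```text
time: 12.45
eef_pos: [0.5351, 0.097, 0.05]
tcp_rot: [0.99, 0.142, 0.0, 0.0]
contact_force: [-2.0, -2.1, 4.6]
opening: 0.451
finger_force: 73.8
```

step_arm(
  motion=[
    {"offset": [0.001,-0.001,0],"twist": 0},
    {"offset": [0.002,-0.002,0],"twist": 0},
    {"offset": [0.003,-0.003,0],"twist": 0},
    {"offset": [0.003,-0.003,0],"twist": 0},
  ],
)

```text
time: 12.85
eef_pos: [0.5366, 0.0998, 0.0501]
tcp_rot: [0.99, 0.142, -0.001, 0.001]
contact_force: [-3.5, -5.8, 7.7]
opening: 0.45
finger_force: 74.1
```

```bash
cat > st.py <<'E'
from h import *
s=ctrl.get_state();J=(.538,.1097,.2836)
print(s["eef_pos"],"Ftool",R.from_quat(s["tcp_rot"]).inv().apply(s["contact_force"]).round(1),np.degrees(yaw())-90,"to go",tool([*jig((-.003,-.008),J),.05]).round(4))
E
python3 st.py
```

```text
[0.53658329 0.09980926 0.050094  ] Ftool [-5.   4.6 -7.6] -73.6703349384305 to go [ 0.0011 -0.0011  0.0001]
```

step_arm(
  motion=[
    {"offset": [0.001,-0.001,0],"twist": 0},
    {"offset": [0.002,-0.002,0],"twist": 0},
    {"offset": [0.003,-0.003,0],"twist": 0},
    {"offset": [0.003,-0.003,0],"twist": 0},
  ],
)

```text
time: 13.25
eef_pos: [0.5371, 0.1002, 0.0504]
tcp_rot: [0.99, 0.144, -0.004, 0.004]
contact_force: [-9.0, -18.2, 14.6]
opening: 0.451
finger_force: 74.8
```

```bash
python3 st.py
```

```text
[0.53709686 0.10023507 0.05038262] Ftool [-13.9  15.  -14.4] -73.49599924519882 to go [ 0.0005 -0.0008  0.0004]
```

step_arm(
  motion=[
    {"offset": [0.0,0.0,-0.001],"twist": 0},
    {"offset": [0.001,-0.001,-0.001],"twist": 0},
    {"offset": [0.0015,-0.0015,-0.001],"twist": 0},
    {"offset": [0.0015,-0.0015,-0.001],"twist": 0},
    {"offset": [0.0015,-0.0015,-0.001],"twist": 0},
    {"offset": [0.0015,-0.0015,-0.001],"twist": 0},
  ],
  grip_force=90,
)

```text
time: 13.85
eef_pos: [0.5374, 0.1004, 0.0507]
tcp_rot: [0.99, 0.144, -0.005, 0.006]
contact_force: [-9.9, -23.3, 12.3]
opening: 0.444
finger_force: 90.9
```

```bash
python3 st.py; python3 - <<'E'
from h import *
c=ctrl.calibration("wrist");im=ctrl.read_camera("wrist");cv2.imwrite("pics/w6.png",cv2.resize(im[80:340,160:480],(788,640))[:600])
J=(.538,.1097,.2836)
for p in((.03,.025,.026),(.03,.025,.01)):print((proj(c,[*jig(p[:2],J),p[2]])-[160,80])*2.46)
E
```

```text
[0.53735208 0.10042934 0.05070038] Ftool [-16.2  19.6 -12. ] -73.44948454547244 to go [ 0.0002 -0.0007  0.0007]
[218.26854277 256.49723775]
[232.86975479 235.23807992]
```

View pics/w6.png

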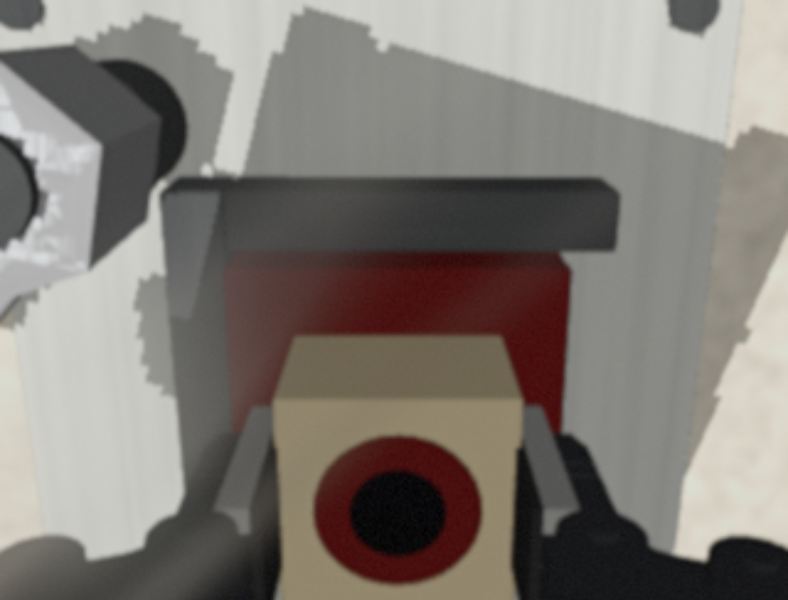

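The left side is flush against stop_y. At the top there is a dark red strip under stop_x, at crop y 252–268, which may be a small gap held by friction on stop_y. I back off in y, seat x first, and then push y again.

step_arm(
  motion=[
    {"offset": [-0.001,0.002,0],"twist": 0},
    {"offset": [-0.002,0.004,0],"twist": 0},
    {"offset": [-0.004,0.007,0],"twist": 0},
    {"offset": [-0.004,0.007,0],"twist": 0},
    {"offset": [-0.004,0.007,0],"twist": 0},
  ],
)

```text
time: 14.4
eef_pos: [0.5374, 0.0986, 0.0502]
tcp_rot: [0.99, 0.142, -0.0, -0.0]
contact_force: [-4.3, -0.8, 4.0]
opening: 0.447
finger_force: 90.5
```

```bash
python3 st.py
```

```text
[0.53739167 0.09860558 0.05021606] Ftool [-4.4 -0.4 -4. ] -73.72996800998027 to go [ 0.0007 -0.0025  0.0002]
```

step_arm(
  motion=[
    {"offset": [0.001,0,0],"twist": 0},
    {"offset": [0.002,0,0],"twist": 0},
    {"offset": [0.002,0,0],"twist": 0},
    {"offset": [0.002,0,0],"twist": 0},
  ],
)

```text
time: 14.8
eef_pos: [0.5393, 0.0992, 0.0502]
tcp_rot: [0.99, 0.142, -0.001, -0.0]
contact_force: [-4.2, -0.2, 5.2]
opening: 0.452
finger_force: 90.6
```

```bash
python3 st.py
```

```text
[0.53927231 0.09917031 0.05020081] Ftool [-4.1 -1.  -5.2] -73.7215554226897 to go [-0.0013 -0.0025  0.0002]
```

step_arm(
  motion=[
    {"offset": [0.001,0,0],"twist": 0},
    {"offset": [0.002,0,0],"twist": 0},
    {"offset": [0.002,0,0],"twist": 0},
    {"offset": [0.002,0,0],"twist": 0},
  ],
)

```text
time: 15.2
eef_pos: [0.5395, 0.0992, 0.0503]
tcp_rot: [0.99, 0.142, -0.003, 0.0]
contact_force: [-10.4, -1.0, 10.6]
opening: 0.452
finger_force: 91.4
```

```bash
python3 st.py
```

```text
[0.53945735 0.09920185 0.05029066] Ftool [-10.4  -1.9 -10.5] -73.67980456265524 to go [-0.0015 -0.0025  0.0003]
```

That confirms it: x had about 1.7 mm left to go, and now it is seated. I push y while holding x.

step_arm(
  motion=[
    {"offset": [0,-0.001,0],"twist": 0},
    {"offset": [0,-0.002,0],"twist": 0},
    {"offset": [0.0005,-0.003,-0.0005],"twist": 0},
    {"offset": [0.001,-0.004,-0.001],"twist": 0},
    {"offset": [0.001,-0.005,-0.001],"twist": 0},
    {"offset": [0.001,-0.006,-0.001],"twist": 0},
    {"offset": [0.001,-0.006,-0.001],"twist": 0},
    {"offset": [0.001,-0.006,-0.001],"twist": 0},
  ],
)

```text
time: 16.0
eef_pos: [0.5392, 0.1008, 0.0506]
tcp_rot: [0.99, 0.143, -0.004, 0.004]
contact_force: [-8.2, -16.1, 5.7]
opening: 0.446
finger_force: 90.9
```

```bash
python3 st.py
```

```text
[0.5391742  0.10084566 0.05059606] Ftool [-12.5  13.2  -5.5] -73.60002199118203 to go [-0.0016 -0.0008  0.0006]
```

step_arm(
  motion=[
    {"offset": [0.0005,-0.001,0],"twist": 0},
    {"offset": [0.001,-0.002,0],"twist": 0},
    {"offset": [0.001,-0.003,0],"twist": 0},
    {"offset": [0.001,-0.003,0],"twist": 0},
    {"offset": [0.001,-0.003,0],"twist": 0},
  ],
)

```text
time: 16.5
eef_pos: [0.5392, 0.1011, 0.0507]
tcp_rot: [0.99, 0.143, -0.005, 0.007]
contact_force: [-8.9, -26.4, 7.5]
opening: 0.449
finger_force: 91.2
```

```bash
python3 st.py; python3 - <<'E'
from h import *
im=ctrl.read_camera("wrist");cv2.imwrite("pics/w7.png",cv2.resize(im[80:340,160:480],(788,640))[:600])
E
```

```text
[0.5391971  0.10112374 0.05074368] Ftool [-16.1  22.9  -7.1] -73.53236527378112 to go [-0.0017 -0.0006  0.0008]
```

View pics/w7.png

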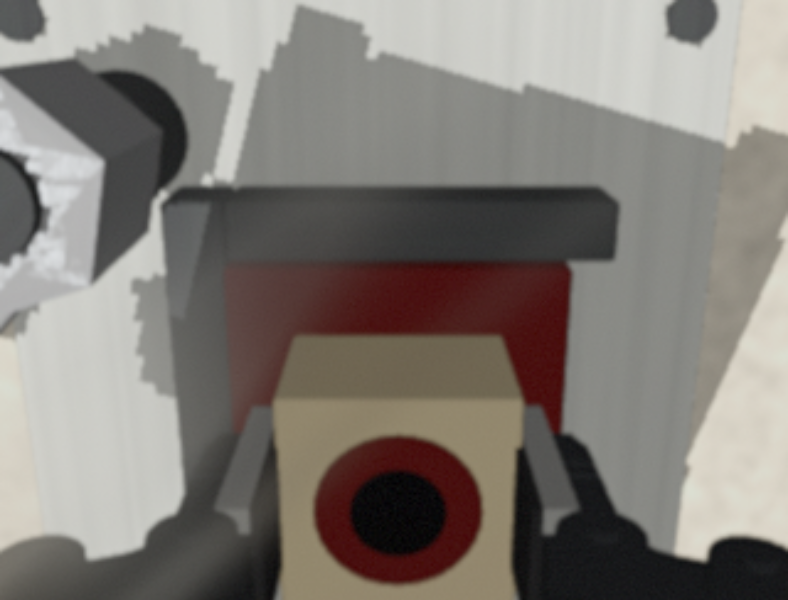

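Both sides are now flush, with no strip left under stop_x and none at the left. I push x a little more so that it clearly presses against stop_x beyond friction.

step_arm(
  motion=[
    {"offset": [0.001,0,0],"twist": 0},
    {"offset": [0.002,0,0],"twist": 0},
    {"offset": [0.003,-0.0005,0],"twist": 0},
    {"offset": [0.003,-0.0005,0],"twist": 0},
    {"offset": [0.003,-0.0005,0],"twist": 0},
    {"offset": [0.003,-0.0005,0],"twist": 0},
    {"offset": [0.003,-0.0005,0],"twist": 0},
    {"offset": [0.003,-0.0005,0],"twist": 0},
  ],
)

```text
time: 17.35
eef_pos: [0.5393, 0.1012, 0.0508]
tcp_rot: [0.99, 0.144, -0.009, 0.008]
contact_force: [-18.1, -31.4, 15.3]
opening: 0.444
finger_force: 92.3
```

```bash
python3 st.py; python3 -c "
from h import *
s=ctrl.get_state();print(s['tcp_rot'],s['dq'].round(4),s['finger_force'],s['time'])"
```

```text
[0.53932508 0.10118824 0.05080951] Ftool [-26.6  25.1 -14.4] -73.49704832233704 to go [-0.0019 -0.0006  0.0008]
[ 0.989569    0.14357088 -0.0090086   0.00770961] [ 0.0002  0.0004  0.0013  0.0007  0.002  -0.0014] 92.33175158500671 17.35
```

```bash
python3 -c "
from plant import ctrl
print(ctrl.sign_off())"
```

```text
the job is handed in; nothing more can be done
None
```

I handed the job in at about 17 s, still gripping the unit. The clamp finger was swung clear (nut at about 1.5 rad), and the square unit sat flush in the corner, pushed with about 25 N towards each stop; sign-off returned no verdict.

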